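# Turn a filter-disc holder face up with a lifter

### The arm

A 6-joint arm with a two-finger parallel gripper is mounted at the origin on the work surface. World frame = base frame: x ahead of the robot, y to its left, z up, the work surface at z = 0. Lengths are in m, angles in rad, forces in N, time in s.
With the tool pointing down it reaches from about 0.275 to 0.85 m from the base axis. Payload 19 kg.
Tool frame: the origin (TCP) lies on the centre line of the jaws, within the pads' length; the fingertips stand 8 mm ahead of it and the grasp point (between the pads) lies 11 mm behind it; z points along the fingers, y is the line along which they close (so a half turn about z gives the same grasp; the last joint's range is limited). The gripper opens to 85 mm and grips with 20 to 120 N. Pads are 22 mm wide; open, the fingers measure 114 mm over their backs; the gripper's body (76 mm by 85 mm) begins 54 mm behind the grasp point. The pads swing forward as they close: fully open they stand 13 mm farther back than shut.
Start: joints at [-1.432, 0.15, 1.437, -0, 1.554, -0.134], TCP at [0.155, -0.554, 0.239] pointing down, gripper open.
Joint ranges: [-2.8, 2.8], [-0.68, 2.1], [0.12, 2.68], [-1.39, 4.53], [0.16, 2.79], [-2.81, 2.81]. Speed limits (rad/s): [1.89, 1.89, 2.22, 3.01, 3.01, 3.01].

### API

Orientations are given as [roll, pitch, yaw] about the fixed x, y, z axes, in that order (R = Rz(yaw) Ry(pitch) Rx(roll)).
In Python, from station import robot gives the robot as it stands.
- The arm moves only by the tool carry_out, never from a script. Its argument "moves" is a list of rows, each a list of 5 numbers: the finger opening in mm, from 0 to 85.4, then the shift along the tool's x, y, z scaled (see below), then the turn about the tool's z scaled (see below). In form: [[fingers, tx, ty, tz, yaw], ...]. A call has 1 to 8 rows; each row is the pose to reach, as a shift and turn from the pose commanded when the call began, along the tool's axes at that moment; what a row does not reach only later rows make up. The controller multiplies each number of a shift by 0.2 m and each number of a turn by 60 degrees. A row lasts 1/8 s, in which the tool goes at most 62.5 mm and 10.7 degrees, less where a joint would pass 70% of its speed; a pose out of reach is approached as far as the arm can. A call with a number of a shift or a turn outside -1 to 1 is refused whole. A call with a gripper value outside its range is refused whole. The fingers move at their own pace and stop on an object; the grip force is fixed at half the most. Time passes only in rows, so rows that repeat a pose let the fingers close. It gives the time, the measured TCP pose, the force, the opening and the grip force at its end, in the units of the state.
- robot.get_state(): the state, without advancing time (a new reading comes with each control period).
- robot.get_image(name): name is "scene" or "top" or "wrist"; returns a dict with "img" (400x640x3 uint8, red, green, blue), "K" (3x3 intrinsics, pixels), "R" (3x3) and "t" (3): a world point X has camera coordinates R X + t. Camera axes: x right, y down, z forward; pixel columns grow to the right and rows downward; lengths in m; the calibration is good to about 2 mm. A picture is of the moment at which its call begins. There is no depth.
- robot.hand_in(): hands the job in; it is judged then, once.
The state is a dict: "clock": time; "joints": joint angles; "qd": joint speeds; "joint_torque": joint torques, N m; "eef_pos": TCP position; "tool_rot": TCP orientation; "ft_force": force on the tool from outside, world axes, zero at the start; "moment": the same for the moment, N m; "finger_gap": opening from 0.0 (shut) to 1.0 (fully open); "gripper_force": force on a finger pad.
Only numpy, scipy, OpenCV 4.12 (cv2) and the standard library are available. Lean on these libraries where they do the work, as an engineer would, in place of code of your own. Each camera call takes 0.05 s, during which the arm holds its last target. There are 200 camera calls.

### The job

The filter-disc holder lies face down (black back up) on the near half of the sprung stage. Take the orange-handled lifter from the blue rack, slide its blade under the holder's near edge and tip the holder over its far edge, so that it ends face up, lying flat within the taped frame on the far half of the stage; then hang the lifter back in the rack the same way as it hung before and let go. Touch the holder only with the lifter, never with the fingers; keep every push of the lifter on the stage and on the holder gentle (less than 12 N), and leave everything else on the bench where it is.

Things in the scene. Friction and masses are not known exactly. Their poses are not given: they have to be found in the camera images.
- holder_center (a point): Centre of the loose filter-disc holder, about 110 g: aluminium plate 54 (x) x 70 (y) x 4 mm, with a pad 32 x 48 x 3.5 mm centred on each face, so 11 mm thick. Black pad = back (up at the start), white pad with three amber discs = face. The point is half-way up, 5.5 mm above what it lies on. z points out of the black back; x runs from its near to its far edge at the start, as the stage's x within 0.12 rad.
- holder: The same holder, origin at the centre of the white face, 5.5 mm from the centre point. The pads stand 11 mm in from the plate's edges, so all round the rim overhangs the stage with a gap 3.5 mm high and 11 mm deep, where the blade goes in. It pivots on its far edge; once pushed past upright it falls over by itself.
- stage: Grey base 170 (x) x 130 (y) x 30 mm fixed to the bench, origin under its centre; x points away from the robot, the way to tip. On it a light grey platform 166 x 126 mm, top 45 mm above the bench, floats on springs: it stays up to about 1 to 2 N of push, then gives straight down, 3 N per mm, for 6 mm. The holder starts centred 27 to 37 mm on the -x side of the stage's centre.
- far_field (a point): Centre of the blue taped frame (96 mm along x, 116 mm along y) on the far half of the platform, on its top surface, 30 mm on the +x side of the stage's centre. Axes as the stage's, z up. Tipped over without slipping, the holder's centre moves about 58 to 66 mm along x.
- lifter_grip (a point): Centre of the lifter's orange handle, where to grip: block 24 (x) x 18 (y) x 50 mm high, from 26 mm below to 24 mm above this point; close the fingers along y. z up, x the way the blade points. The lifter weighs 0.21 kg.
- lifter: The lifter, origin 32 mm below the handle centre, at the underside of its steel crossbar (46 x 74 x 6 mm). Below it a stem (12 mm square) carries a level blade 34 mm wide, 2 mm thick, its front edge 75 mm ahead (+x) of the stem's axis, its back 6 mm behind. The blade's underside is 44 to 76 mm below this origin: clamped differently each time, not measured, to be felt; it does not slip in use.
- rack: The lifter's blue rack, fixed to the bench, origin under its centre: two walls along x, 120 mm long, 22 mm thick, tops 95 mm above the bench, with a 48 mm wide open slot between them over a base 10 mm thick. The lifter hangs by its crossbar on both wall tops, blade in the slot pointing along +x, and lifts out straight up.
- rack_seat (a point): Centre of the rack's slot at the level of the wall tops, 95 mm above the bench; x along the slot, z up. With the lifter hung, the handle centre is 32 mm above this point.
Not all that is in view belongs to the job. There is more than one size of the stage; the job needs the middle-sized.

How it is judged:
By the outcome, as a careful person would: the job done as asked, in the order asked, and still so for the second after the job is handed in, with the robot touching nothing.
It also fails if it takes over 70 s, if anything falls off the work surface, if the arm or the gripper's body presses on something with over 40 N, if the wrist force passes 120 N, or if a joint passes its speed limit or range.

## Working session

There is one attempt and no reset: what is moved stays moved. The work goes in short steps, Python scripts to look and compute and a tool call to move; the robot and the scene stay as the last step left them, time stands still between calls to the robot, and variables do not carry over. Pictures are saved under pics/ and viewed, at most 10 in all, crops included, and the job is handed in when it is done.

Besides the shell and the picture viewer there is one more tool, called after "Emit:" by a JSON object that holds its "fn" and its "kwargs". carry_out: Moves the arm, as the interface text tells. Shifts and turns lie within -1 to 1; 1 stands for 0.2 m of shift or 60 degrees of turn. Its arguments: {"type":"object","properties":{"moves":{"type":"array"}},"required":["moves"]}

```bash
mkdir -p pics; ls; python3 - <<'E'
from station import robot
import cv2,numpy as np
s=robot.get_state();print(s)
for n in ("scene","top"):
    d=robot.get_image(n);cv2.imwrite(f"pics/{n}0.png",d["img"][:,:,::-1]);print(n,d["K"].tolist(),d["R"].tolist(),d["t"].tolist())
E
```

```text
pics
{'clock': 0.0, 'joints': array([-1.43202207e+00,  1.50958606e-01,  1.43801120e+00, -2.66488083e-05,
        1.55377326e+00, -1.34030962e-01]), 'qd': array([-0.00100196, -0.00015592, -0.00033999,  0.00154596,  0.000131  ,
        0.00114171]), 'joint_torque': array([ 3.34214092e-03, -7.13051176e+01, -5.70847499e+01, -1.54900374e-05,
        8.90876341e-03,  2.20811188e-06]), 'eef_pos': array([ 0.15484871, -0.55352297,  0.23870092]), 'tool_rot': array([-3.14044900e+00, -1.27324083e-04,  2.72805615e-01]), 'ft_force': array([ 0.2363663 , -0.25580052, -0.55419663]), 'moment': array([-0.03554485, -0.01399918, -0.01709842]), 'gripper_force': 0.0, 'finger_gap': 1.0016079796650101}
scene [[479.41727750281274, 0.0, 313.59112872863807], [0.0, 479.41727750281274, 195.22076026740947], [0.0, 0.0, 1.0]] [[-0.15494995148843654, 0.9879200776480382, -0.0021054010603810606], [0.7559099164826498, 0.11718773079262222, -0.6441018816265554], [-0.6360744537370796, -0.10139504885136054, -0.7649368165878183]] [0.25864366271098604, -0.28592558026609466, 1.8388291575847804]
top [[413.4957019555858, 0.0, 324.0455838698037], [0.0, 413.4957019555858, 193.58559922183565], [0.0, 0.0, 1.0]] [[0.02846529549385887, -0.9995740432838329, 0.006438862139946929], [-0.998062108099872, -0.028777631479433713, -0.05517133586993709], [0.055333130470693666, -0.0048559159428312034, -0.9984561406254505]] [-0.19598575257338258, 0.4892389449703925, 1.0565171284413293]
```

View pics/top0.png

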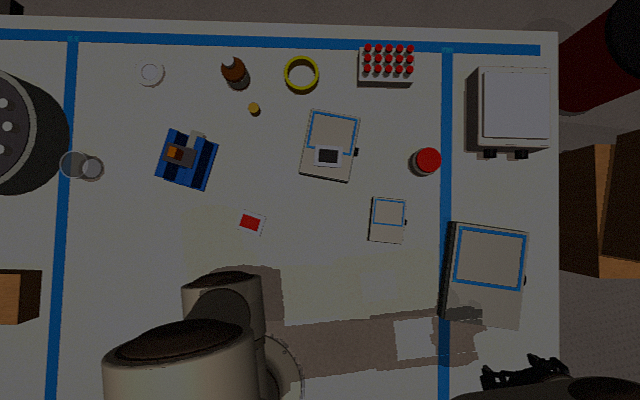

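View pics/scene0.png

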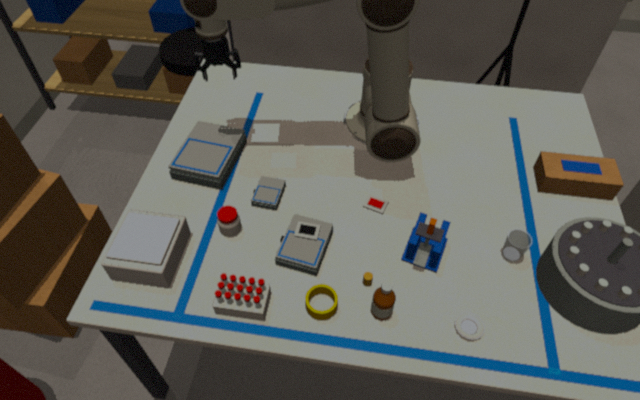

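The top view shows three stages: the small one at (387,220), the large one at (487,270) and the middle one at (330,145). The middle one carries the holder (black pad at (327,156)), so I choose it. The rack and orange lifter are at (187,158). The red card at (251,222) is a distractor. I'll check the choice in one close crop.

```bash
cat > h.py <<'E'
from station import robot
import cv2,numpy as np
def back(d,uv,z):
    r=d["R"].T@np.linalg.inv(d["K"])@np.array([uv[0],uv[1],1.]);c=-d["R"].T@d["t"]
    return (c+r*(z-c[2])/r[2]).round(4)
def proj(d,X):
    p=d["K"]@(d["R"]@np.array(X)+d["t"]);return p[:2]/p[2]
def rot(r):
    a,b,c=r
    X=lambda t:np.array([[1,0,0],[0,np.cos(t),-np.sin(t)],[0,np.sin(t),np.cos(t)]])
    Y=lambda t:np.array([[np.cos(t),0,np.sin(t)],[0,1,0],[-np.sin(t),0,np.cos(t)]])
    Z=lambda t:np.array([[np.cos(t),-np.sin(t),0],[np.sin(t),np.cos(t),0],[0,0,1]])
    return Z(c)@Y(b)@X(a)
def bright(i,g=2.2): return np.clip(i.astype(float)*g,0,255).astype(np.uint8)
E
python3 - <<'E'
from h import *
d=robot.get_image("top");i=bright(d["img"])[:,:,::-1]
a=cv2.resize(i[115:200,145:230],None,fx=4.5,fy=4.5,interpolation=cv2.INTER_CUBIC)
b=cv2.resize(i[105:190,288:373],None,fx=4.5,fy=4.5,interpolation=cv2.INTER_CUBIC)
cv2.imwrite("pics/c1.png",np.hstack([a,b]))
print(a.shape)
print(back(d,(187,158),.095),back(d,(330,145),.045),back(d,(327,156),.056))
E
```

```text
(382, 382, 3)
[0.5662 0.1497 0.095 ] [ 0.6165 -0.1933  0.045 ] [ 0.5866 -0.1864  0.056 ]
```

View pics/c1.png

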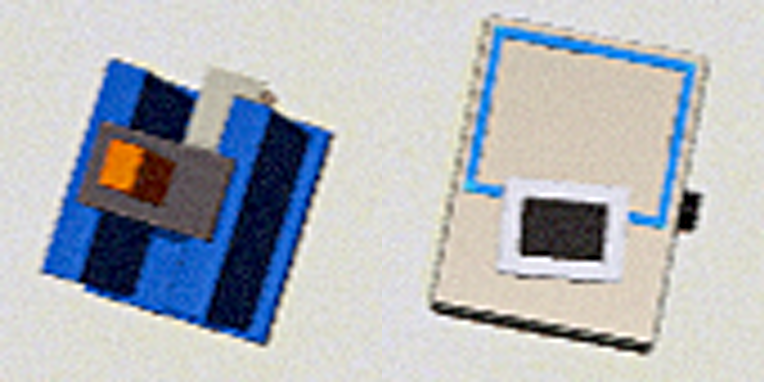

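The crop confirms it. The rack is on the left, with the orange handle at (122,165) and the crossbar centred near (157,182), yaw about -15°. On the right is the middle stage with the holder, black pad up at (563,230), stage yaw about -9.5°. Next I'll compute the goals and move over the rack.

```bash
cat >> h.py <<'E'
def togo(goal,yaw=None):
    s=robot.get_state();R=rot(s["tool_rot"]);d=R.T@(np.array(goal)-s["eef_pos"])
    t=None if yaw is None else -(((yaw-s["tool_rot"][2])+np.pi)%(2*np.pi)-np.pi)
    print("scaled shift",(d/.2).round(4),"turn",None if t is None else round(t/(np.pi/3),3))
E
python3 - <<'E'
from h import *
d=robot.get_image("top")
f=lambda u,v,o:(o[0]+u/4.5,o[1]+v/4.5)
L=(145,115);S=(288,105)
h=back(d,f(122,165,L),.151);print(h,back(d,f(157,182,L),.101))
print([back(d,f(*p,L),.095) for p in((43,272),(112,60))])
for p in((435,303),(488,18),(706,62),(650,345)):print("st",back(d,f(*p,S),.045))
print("hold",back(d,f(564,231,S),.056))
togo([h[0],h[1],.30],-.26)
E
```

```text
[0.5722 0.1655 0.151 ] [0.571  0.1649 0.101 ]
[array([0.5219, 0.2252, 0.095 ]), array([0.6368, 0.1941, 0.095 ])]
st [ 0.5511 -0.3332  0.045 ]
st [ 0.7139 -0.3599  0.045 ]
st [ 0.6924 -0.4837  0.045 ]
st [ 0.5309 -0.4542  0.045 ]
hold [ 0.5922 -0.4025  0.056 ]
scaled shift [ 2.9782 -2.9004 -0.3028] turn 0.509
```

Emit:
{"fn": "carry_out", "kwargs": {"moves": [[85,0.25,-0.24,-0.1,0],[85,0.5,-0.48,-0.2,0],[85,0.75,-0.73,-0.3,0],[85,0.99,-0.97,-0.3,0]]}}

```text
clock: 0.7
eef_pos: [0.2768, -0.3422, 0.2972]
tool_rot: [3.14, -0.0, 0.272]
ft_force: [1.5, -0.3, -0.0]
finger_gap: 0.997
gripper_force: 0.0
```

Emit:
{"fn": "carry_out", "kwargs": {"moves": [[85,0.25,-0.24,0,0],[85,0.5,-0.48,0,0],[85,0.75,-0.73,0,0],[85,0.99,-0.97,0,0]]}}

```text
clock: 1.2
eef_pos: [0.4018, -0.1254, 0.2965]
tool_rot: [3.141, -0.0, 0.273]
ft_force: [0.5, -1.2, -0.9]
finger_gap: 0.997
gripper_force: 0.0
```

Emit:
{"fn": "carry_out", "kwargs": {"moves": [[85,0.25,-0.24,0,0.1],[85,0.5,-0.48,0,0.27],[85,0.75,-0.73,0,0.4],[85,0.99,-0.97,0,0.51],[85,0.99,-0.97,0,0.51],[85,0.99,-0.97,0,0.51],[85,0.99,-0.97,0,0.51]]}}

```text
clock: 2.08
eef_pos: [0.5395, 0.1126, 0.2961]
tool_rot: [3.141, 0.001, -0.261]
ft_force: [0.3, 0.4, 0.8]
finger_gap: 0.994
gripper_force: 0.0
```

```bash
python3 - <<'E'
from h import *
s=robot.get_state();print(s["clock"],s["eef_pos"],s["tool_rot"],s["joints"].round(2),s["ft_force"])
d=robot.get_image("wrist");cv2.imwrite("pics/w1.png",bright(d["img"],1.5)[:,:,::-1])
np.savez("w1.npz",**d);print(proj(d,[.572,.1655,.151]))
E
```

```text
2.075 [0.53945264 0.11256719 0.2961413 ] [ 3.14127481e+00  5.39577003e-04 -2.60875380e-01] [ 0.07  0.09  1.39 -0.    1.66  1.9 ] [0.34824942 0.44005024 0.7585574 ]
[253.90753241 167.2896537 ]
```

View pics/w1.png

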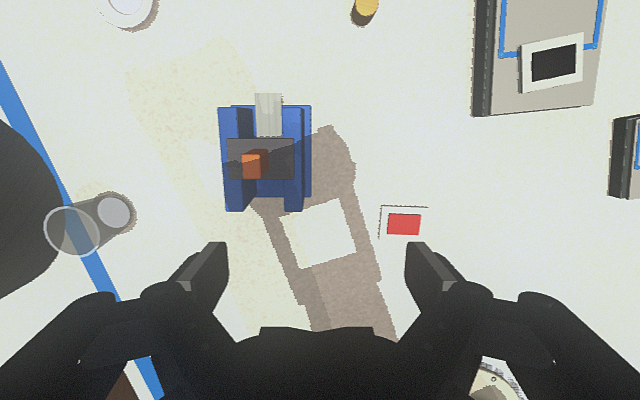

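The wrist view shows the handle at (252,166), within 2 px of the prediction, and the crossbar level in the image, so the yaw matches the tool's. Next I'll measure this more finely in code.

```bash
python3 - <<'E'
from h import *
d=dict(np.load("w1.npz"));im=d["img"].astype(int)
m=((im[...,0]>1.6*im[...,2])&(im[...,0]-im[...,2]>25));m[:140]=0;m[190:]=0;m[:,:230]=0;m[:,275:]=0
ys,xs=np.nonzero(m);print("orange",xs.min(),xs.max(),ys.min(),ys.max(),len(xs))
for r in range(150,184,3):print(r,[tuple(im[r,c]) for c in range(238,274,4)])
for p in((229,138),(296,139),(226,178),(294,179)):print("bar",back(d,p,.101))
for p in((219,107),(227,212),(240,212),(250,135)):print("wall",back(d,p,.095))
c=-d["R"].T@d["t"];print("cam",c)
# predicted handle corners
P=np.array([.572,.1655]);a=-.26
for z in(.151,.101):
  print(z,[proj(d,[*(P+np.array([np.cos(a)*i-np.sin(a)*j,np.sin(a)*i+np.cos(a)*j])),z]).round(1).tolist() for i in(.012,-.012) for j in(.009,-.009)])
E
```

```text
orange 241 266 149 178 483
150 [(np.int64(72), np.int64(70), np.int64(70)), (np.int64(70), np.int64(69), np.int64(70)), (np.int64(71), np.int64(70), np.int64(72)), (np.int64(69), np.int64(55), np.int64(48)), (np.int64(67), np.int64(47), np.int64(42)), (np.int64(66), np.int64(46), np.int64(39)), (np.int64(65), np.int64(49), np.int64(42)), (np.int64(64), np.int64(44), np.int64(36)), (np.int64(71), np.int64(69), np.int64(72))]
153 [(np.int64(70), np.int64(69), np.int64(69)), (np.int64(69), np.int64(71), np.int64(73)), (np.int64(60), np.int64(45), np.int64(38)), (np.int64(60), np.int64(47), np.int64(41)), (np.int64(61), np.int64(48), np.int64(42)), (np.int64(62), np.int64(44), np.int64(39)), (np.int64(64), np.int64(45), np.int64(39)), (np.int64(62), np.int64(45), np.int64(39)), (np.int64(46), np.int64(46), np.int64(49))]
156 [(np.int64(71), np.int64(68), np.int64(70)), (np.int64(147), np.int64(83), np.int64(50)), (np.int64(141), np.int64(87), np.int64(54)), (np.int64(142), np.int64(92), np.int64(54)), (np.int64(142), np.int64(94), np.int64(55)), (np.int64(146), np.int64(91), np.int64(53)
[... 3453 characters left out ...]
4(45), np.int64(48), np.int64(56)), (np.int64(42), np.int64(45), np.int64(55)), (np.int64(42), np.int64(45), np.int64(54)), (np.int64(46), np.int64(58), np.int64(86)), (np.int64(41), np.int64(52), np.int64(74)), (np.int64(41), np.int64(53), np.int64(74)), (np.int64(45), np.int64(56), np.int64(77))]
bar [0.6043 0.1942 0.101 ]
bar [0.5843 0.1237 0.101 ]
bar [0.563  0.2124 0.101 ]
bar [0.542  0.1382 0.101 ]
wall [0.6384 0.1954 0.095 ]
wall [0.523  0.2272 0.095 ]
wall [0.519  0.2122 0.095 ]
wall [0.6014 0.1724 0.095 ]
cam [0.60283558 0.09560716 0.43102964]
0.151 [[243.6, 154.7], [262.7, 154.7], [245.3, 179.6], [264.0, 179.6]]
0.101 [[254.3, 148.9], [270.6, 148.8], [255.5, 170.3], [271.5, 170.3]]
```

```bash
python3 - <<'E'
from h import *
togo([.573,.1672,.116],-.272)
E
```

```text
scaled shift [ 0.0911 -0.3095  0.902 ] turn 0.01
```

Emit:
{"fn": "carry_out", "kwargs": {"moves": [[85,0.09,-0.31,0.25,0.01],[85,0.09,-0.31,0.5,0.01],[85,0.09,-0.31,0.7,0.01],[85,0.09,-0.31,0.85,0.01],[85,0.09,-0.31,0.902,0.01],[85,0.09,-0.31,0.902,0.01],[40,0.09,-0.31,0.902,0.01],[30,0.09,-0.31,0.902,0.01]]}}

```text
clock: 3.12
eef_pos: [0.5736, 0.1681, 0.1172]
tool_rot: [-3.141, -0.002, -0.272]
ft_force: [-0.3, -0.0, 0.6]
finger_gap: 0.6
gripper_force: 0.0
```

```bash
python3 - <<'E'
from h import *
togo([.573,.1672,.116],-.272)
d=robot.get_image("wrist");cv2.imwrite("pics/w2.png",bright(d["img"],1.5)[:,:,::-1])
E
```

```text
scaled shift [-0.0015  0.0051  0.0059] turn 0.0
```

View pics/w2.png

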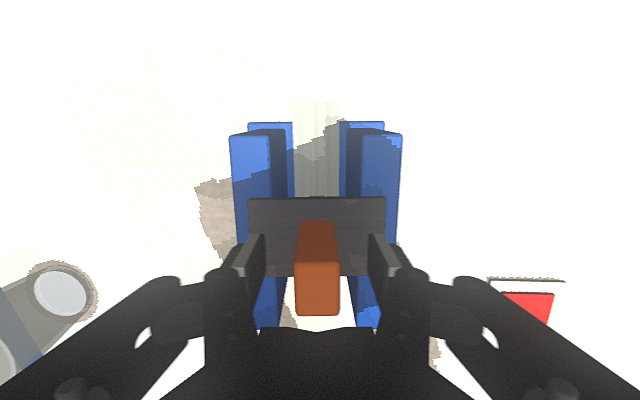

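The handle (295–340, 300) sits centred between the fingers (265 and 368) and square to them. Closing on it now and lifting.

Emit:
{"fn": "carry_out", "kwargs": {"moves": [[10,0,0,0,0],[5,0,0,0,0],[5,0,0,0,0],[5,0,0,0,0],[5,0,0,0,0]]}}

```text
clock: 3.8
eef_pos: [0.5732, 0.1682, 0.1164]
tool_rot: [-3.141, -0.001, -0.272]
ft_force: [-1.4, 0.7, 5.1]
finger_gap: 0.2
gripper_force: 59.6
```

Emit:
{"fn": "carry_out", "kwargs": {"moves": [[5,0,0,-0.05,0],[5,0,0,-0.2,0],[5,0,0,-0.4,0],[5,0,0,-0.6,0],[5,0,0,-0.7,0],[5,0,0,-0.7,0],[5,0,0,-0.7,0]]}}

```text
clock: 4.68
eef_pos: [0.5728, 0.1681, 0.2548]
tool_rot: [3.141, 0.001, -0.272]
ft_force: [-0.8, -0.2, -3.0]
finger_gap: 0.206
gripper_force: 58.7
```

```bash
python3 - <<'E'
from h import *
d=robot.get_image("top");i=bright(d["img"])[:,:,::-1]
s=robot.get_state();print(s["eef_pos"],s["ft_force"])
o=(288,105)
f=lambda u,v:(o[0]+(u-382)/4.5,o[1]+v/4.5)
for p in((435,303),(488,18),(706,62),(650,345)):print("st",back(d,f(*p),.045))
for p in((497,32),(693,70)):print("fr",back(d,f(*p),.045))
print("hold",back(d,f(564,231),.056))
for p in ((506,180),(632,188),(620,282),(497,272)):print(back(d,f(*p),.051))
w=robot.get_image("wrist");cv2.imwrite("pics/w3.png",bright(w["img"],1.5)[:,:,::-1])
E
```

```text
[0.57273112 0.16803726 0.25462234] [-0.76197011  0.23419438 -1.50063855]
st [ 0.5448 -0.1191  0.045 ]
st [ 0.7073 -0.1439  0.045 ]
st [ 0.6859 -0.2677  0.045 ]
st [ 0.5247 -0.2401  0.045 ]
fr [ 0.6995 -0.1492  0.045 ]
fr [ 0.6811 -0.2604  0.045 ]
hold [ 0.5859 -0.19    0.056 ]
[ 0.6144 -0.1569  0.051 ]
[ 0.6119 -0.2274  0.051 ]
[ 0.5589 -0.2221  0.051 ]
[ 0.5625 -0.1534  0.051 ]
```

View pics/w3.png

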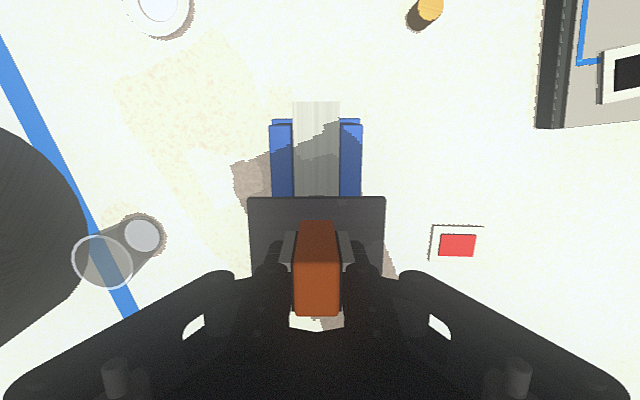

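The lifter is held straight. The blade tip's front edge is at row 101, columns 292–340. I'll use that to get the blade depth.

```bash
python3 - <<'E'
from h import *
d=robot.get_image("wrist");s=robot.get_state();R=rot(s["tool_rot"]);p=s["eef_pos"]
for b in np.arange(.040,.081,.006):
    z=-.0+.0214+b-.002  # top face of blade below TCP
    print(round(b,3),[proj(d,p+R@np.array([.075,y,z])).round(1).tolist() for y in(-.017,.017)])
# standoff: tip 45 mm short of holder near edge, holder yaw -.065
a=-.065;u=np.array([np.cos(a),np.sin(a)]);H=np.array([.587,-.190])
for gap in(.014,):
    q=H-u*(.027+gap+.075);print(q)
togo([.573,.168,.255],-.065)
E
```

```text
0.04 [[289.1, 99.5], [343.7, 99.4]]
0.046 [[289.9, 100.0], [342.9, 99.9]]
0.052 [[290.7, 100.4], [342.1, 100.4]]
0.058 [[291.4, 100.8], [341.4, 100.8]]
0.064 [[292.1, 101.2], [340.7, 101.2]]
0.07 [[292.8, 101.6], [340.0, 101.6]]
0.076 [[293.4, 102.0], [339.4, 102.0]]
[ 0.47124496 -0.18246531]
scaled shift [ 0.001  -0.0001 -0.0011] turn -0.197
```

Emit:
{"fn": "carry_out", "kwargs": {"moves": [[5,0,0.25,0,0],[5,-0.01,0.5,0,0],[5,-0.01,0.75,0,0],[5,-0.01,0.95,0,0]]}}

```text
clock: 5.32
eef_pos: [0.5193, -0.016, 0.2555]
tool_rot: [3.141, 0.001, -0.272]
ft_force: [0.7, 0.7, -2.2]
finger_gap: 0.202
gripper_force: 59.3
```

Emit:
{"fn": "carry_out", "kwargs": {"moves": [[5,0,0.25,0,-0.05],[5,-0.01,0.5,0,-0.1],[5,-0.01,0.75,0,-0.15],[5,-0.01,0.875,0,-0.197],[5,-0.01,0.875,0.2,-0.197],[5,-0.01,0.875,0.4,-0.197],[5,-0.01,0.875,0.5,-0.197],[5,-0.01,0.875,0.5,-0.197]]}}

```text
clock: 6.32
eef_pos: [0.4705, -0.182, 0.1544]
tool_rot: [-3.14, 0.003, -0.066]
ft_force: [-0.0, 0.4, -0.9]
finger_gap: 0.206
gripper_force: 59.2
```

```bash
python3 - <<'E'
from h import *
for k in range(3):
    d=robot.get_image("wrist");s=robot.get_state();print(s["ft_force"].round(2),s["moment"].round(3))
print(s["eef_pos"],s["tool_rot"],s["clock"])
cv2.imwrite("pics/w4.png",bright(d["img"],1.6)[:,:,::-1])
i=d["img"].astype(int)
togo([.4712,-.1825,.15],-.065)
E
```

```text
[ 0.27 -0.53 -1.  ] [-0.049  0.012  0.049]
[ 0.38 -0.7  -1.82] [-0.029 -0.014  0.015]
[-0.53 -0.28 -1.66] [-0.02   0.02  -0.039]
[ 0.47164888 -0.18258392  0.15693568] [ 3.14116809e+00 -1.06225203e-03 -6.53632110e-02] 6.475
scaled shift [-0.0023 -0.0003  0.0347] turn -0.0
```

View pics/w4.png

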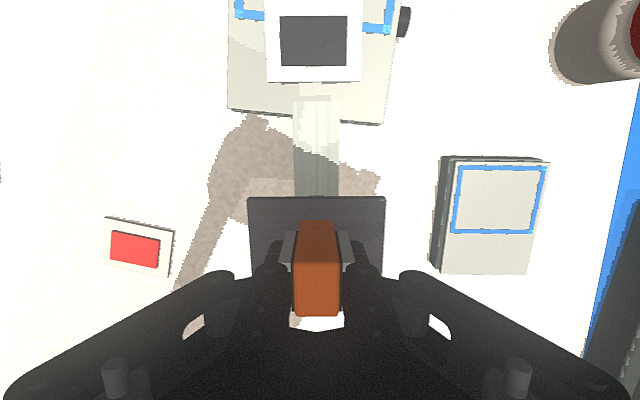

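The holder's near edge runs (268,83)–(361,81), parallel to the blade front to within about 1°, and the blade is centred on it (316 against 314). Next I'll compute the tip-to-edge gap.

```bash
python3 - <<'E'
from h import *
d=robot.get_image("wrist");s=robot.get_state();R=rot(s["tool_rot"]);p=s["eef_pos"];print(p,s["ft_force"])
i=d["img"].astype(int).sum(2)
for c in(285,345):print(c,i[74:104,c].tolist())
for q in((268,83),(361,81),(314,82),(314,81),(314,10)):
    X=back(d,q,.0525);print(q,X,"tool:",(R.T@(X-p)).round(4))
for q in((228,108),(383,124)):
    X=back(d,q,.045);print(q,X,"tool:",(R.T@(X-p)).round(4))
E
```

```text
[ 0.47169657 -0.18261476  0.15701017] [-0.09690445 -0.8498971  -1.89634281]
285 [516, 512, 506, 511, 506, 508, 516, 545, 265, 261, 245, 447, 431, 420, 423, 419, 425, 421, 423, 420, 422, 422, 426, 421, 424, 424, 426, 423, 426, 427]
345 [520, 519, 516, 516, 516, 516, 524, 562, 191, 484, 461, 456, 461, 462, 457, 460, 461, 462, 454, 462, 465, 461, 465, 465, 466, 460, 471, 464, 462, 463]
(268, 83) [ 0.5632 -0.1517  0.0525] tool: [ 0.0891 -0.0369  0.1046]
(361, 81) [ 0.56   -0.2219  0.0525] tool: [0.0905 0.0334 0.1047]
(314, 82) [ 0.5616 -0.1865  0.0525] tool: [ 0.0898 -0.0021  0.1046]
(314, 81) [ 0.5623 -0.1865  0.0525] tool: [ 0.0905 -0.0021  0.1046]
(314, 10) [ 0.6097 -0.1897  0.0525] tool: [ 0.138  -0.002   0.1047]
(228, 108) [ 0.5475 -0.1167  0.045 ] tool: [ 0.0712 -0.0708  0.1121]
(383, 124) [ 0.527  -0.2399  0.045 ] tool: [0.0588 0.0535 0.1121]
```

Emit:
{"fn": "carry_out", "kwargs": {"moves": [[5,0.02,-0.01,0.03,-0.02],[5,0.02,-0.01,0.06,-0.02],[5,0.02,-0.01,0.075,-0.02],[5,0.02,-0.01,0.075,-0.02],[5,0.02,-0.01,0.075,-0.02]]}}

```text
clock: 7.15
eef_pos: [0.4754, -0.1808, 0.1411]
tool_rot: [3.142, -0.0, -0.045]
ft_force: [0.0, -0.4, -1.4]
finger_gap: 0.203
gripper_force: 59.2
```

Emit:
{"fn": "carry_out", "kwargs": {"moves": [[5,0,0,0.005,0],[5,0,0,0.01,0],[5,0,0,0.01,0]]}}

```text
clock: 7.52
eef_pos: [0.4754, -0.1807, 0.1389]
tool_rot: [-3.141, 0.0, -0.045]
ft_force: [-0.0, 0.7, -2.2]
finger_gap: 0.201
gripper_force: 59.2
```

Emit:
{"fn": "carry_out", "kwargs": {"moves": [[5,0,0,0.005,0],[5,0,0,0.01,0],[5,0,0,0.01,0]]}}

```text
clock: 7.9
eef_pos: [0.4754, -0.1807, 0.1368]
tool_rot: [-3.141, 0.0, -0.044]
ft_force: [0.3, -0.2, -1.9]
finger_gap: 0.202
gripper_force: 59.2
```

Emit:
{"fn": "carry_out", "kwargs": {"moves": [[5,0,0,0.005,0],[5,0,0,0.01,0],[5,0,0,0.01,0]]}}

```text
clock: 8.28
eef_pos: [0.4754, -0.1807, 0.1348]
tool_rot: [-3.141, 0.0, -0.044]
ft_force: [-0.0, 0.3, -1.9]
finger_gap: 0.2
gripper_force: 59.2
```

Emit:
{"fn": "carry_out", "kwargs": {"moves": [[5,0,0,0.005,0],[5,0,0,0.01,0],[5,0,0,0.01,0]]}}

```text
clock: 8.65
eef_pos: [0.4754, -0.1807, 0.133]
tool_rot: [-3.142, -0.0, -0.044]
ft_force: [-0.5, 0.6, 1.2]
finger_gap: 0.204
gripper_force: 59.7
```

```bash
python3 - <<'E'
from h import *
F=[]
for k in range(6):
    robot.get_image("wrist");s=robot.get_state();F.append(s["ft_force"])
print(np.mean(F,0),np.std(F,0),s["eef_pos"])
E
```

```text
[-1.77779732 -0.07991575  1.0579488 ] [0.55196928 0.41095833 0.60800398] [ 0.47539029 -0.18068581  0.13299617]
```

Emit:
{"fn": "carry_out", "kwargs": {"moves": [[5,0,0,-0.0025,0],[5,0,0,-0.0025,0],[5,0,0,-0.0025,0]]}}

```text
clock: 9.32
eef_pos: [0.4754, -0.1807, 0.1334]
tool_rot: [-3.141, -0.0, -0.045]
ft_force: [-0.5, 0.3, 0.2]
finger_gap: 0.204
gripper_force: 59.6
```

```bash
python3 - <<'E'
from h import *
F=[]
for k in range(6):
    robot.get_image("wrist");s=robot.get_state();F.append(s["ft_force"])
print(np.mean(F,0),s["eef_pos"],s["clock"])
E
```

```text
[-0.89812624 -0.38841772  0.19075174] [ 0.47541525 -0.18066582  0.13346089] 9.625
```

Emit:
{"fn": "carry_out", "kwargs": {"moves": [[5,0,0,-0.0045,0],[5,0,0,-0.0045,0],[5,0,0,-0.0045,0],[5,0,0,-0.0045,0]]}}

```text
clock: 10.12
eef_pos: [0.4754, -0.1806, 0.1343]
tool_rot: [-3.141, 0.0, -0.044]
ft_force: [-0.2, -0.8, -1.7]
finger_gap: 0.201
gripper_force: 59.5
```

```bash
python3 - <<'E'
from h import *
F=[]
for k in range(6):
    robot.get_image("wrist");s=robot.get_state();F.append(s["ft_force"])
print(np.mean(F,0),s["eef_pos"],s["clock"])
# tip path from inserted pose
def turn(p,c,t):  # tip near edge up (clockwise seen with x right,z up)
    d=p-c;return c+np.array([np.cos(t)*d[0]+np.sin(t)*d[1],-np.sin(t)*d[0]+np.cos(t)*d[1]])
t1=np.arctan2(3.5,11);c1=np.array([16.,0]);p0=np.array([-18.,3.5])
c2=turn(np.array([27.,3.5]),c1,t1);c3=c2+[4,0]
for th in [0,8,17,25,33,41,49,57,65,73,81,90,96,102,108]:
    t=np.radians(th);p=turn(p0,c1,min(t,t1))
    if t>t1:p=turn(p,c2,min(t,np.pi/2)-t1)
    if th>90:p=turn(p,c3,t-np.pi/2)
    print(th,(p-p0).round(1),"scaled x,z",((p-p0)/200).round(3))
E
```

```text
[ 0.13664661 -0.17628499 -2.18617954] [ 0.475391  -0.1806734  0.1343324] 10.425
0 [0. 0.] scaled x,z [0. 0.]
8 [0.8 4.7] scaled x,z [0.004 0.023]
17 [2.5 9.8] scaled x,z [0.013 0.049]
25 [ 4.8 15.5] scaled x,z [0.024 0.078]
33 [ 7.8 21. ] scaled x,z [0.039 0.105]
41 [11.6 26. ] scaled x,z [0.058 0.13 ]
49 [16.  30.5] scaled x,z [0.08  0.152]
57 [21.  34.2] scaled x,z [0.105 0.171]
65 [26.5 37.3] scaled x,z [0.133 0.186]
73 [32.4 39.5] scaled x,z [0.162 0.198]
81 [38.5 40.9] scaled x,z [0.193 0.205]
90 [45.5 41.5] scaled x,z [0.228 0.208]
96 [50.3 41.7] scaled x,z [0.251 0.208]
102 [55.  41.3] scaled x,z [0.275 0.207]
108 [59.6 40.5] scaled x,z [0.298 0.203]
```

Emit:
{"fn": "carry_out", "kwargs": {"moves": [[5,0.02,0,0,0],[5,0.04,0,0,0],[5,0.06,0,0,0],[5,0.075,0,0,0],[5,0.09,0,0,0],[5,0.102,0,0,0],[5,0.102,0,0,0],[5,0.102,0,0,0]]}}

```text
clock: 11.42
eef_pos: [0.4957, -0.1816, 0.1343]
tool_rot: [-3.141, 0.0, -0.045]
ft_force: [-0.3, -0.4, -2.0]
finger_gap: 0.201
gripper_force: 59.5
```

```bash
python3 - <<'E'
from h import *
F=[]
for k in range(5):
    d=robot.get_image("wrist");s=robot.get_state();F.append(s["ft_force"])
print(np.mean(F,0),s["eef_pos"],s["clock"])
R=rot(s["tool_rot"]);p=s["eef_pos"]
cv2.imwrite("pics/w5.png",cv2.resize(bright(d["img"][20:180,200:440],1.5),None,fx=3,fy=3)[:,:,::-1])
print([proj(d,p+R@np.array([.075,y,.0214+.065])).round(1).tolist() for y in(-.017,.017)])
E
```

```text
[-0.20670989 -0.0470278  -2.2054564 ] [ 0.49572295 -0.18157599  0.13437455] 11.675
[[292.8, 101.7], [340.7, 101.6]]
```

View pics/w5.png

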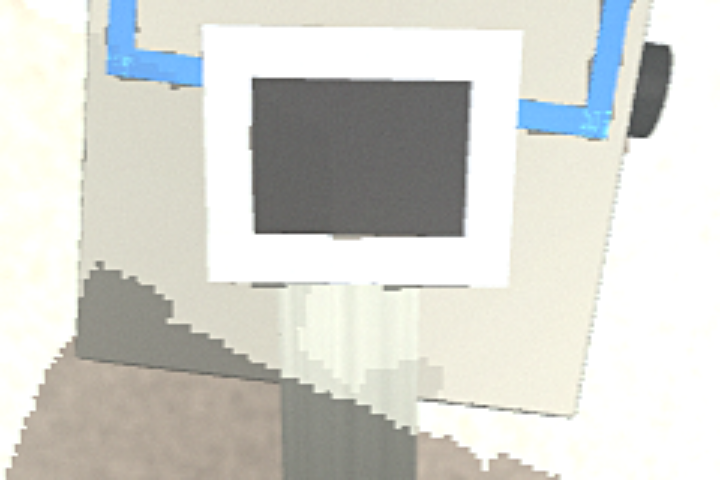

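The blade is under the rim: the near edge is at crop row 285 and the blade runs beneath it from column 283 to 417, about 9 mm in. Starting the lift along the tipping arc.

Emit:
{"fn": "carry_out", "kwargs": {"moves": [[5,0.0015,0,-0.015,0],[5,0.004,0,-0.027,0],[5,0.008,0,-0.04,0],[5,0.013,0,-0.053,0],[5,0.018,0,-0.067,0],[5,0.024,0,-0.082,0],[5,0.031,0,-0.095,0],[5,0.039,0,-0.109,0]]}}

```text
clock: 12.68
eef_pos: [0.5037, -0.1819, 0.1563]
tool_rot: [-3.142, 0.0, -0.044]
ft_force: [-0.7, 0.3, -2.7]
finger_gap: 0.204
gripper_force: 59.3
```

```bash
python3 - <<'E'
from h import *
d=robot.get_image("wrist");s=robot.get_state();print(s["eef_pos"],s["ft_force"],s["clock"])
# far edge and black pad, wrist + top
for n in("wrist","top"):
    d=robot.get_image(n);i=d["img"].astype(int).sum(2)
    if n=="top":
        a=cv2.resize(bright(d["img"])[115:200,288:373],None,fx=4.5,fy=4.5,interpolation=cv2.INTER_CUBIC)
    else: b=cv2.resize(bright(d["img"][0:191,220:411],1.5),(382,382))
cv2.imwrite("pics/m1.png",np.hstack([a,b])[:,:,::-1])
E
```

```text
[ 0.50392576 -0.18203132  0.15669711] [-0.54870355  0.3635389  -1.77730985] 12.725
```

View pics/m1.png

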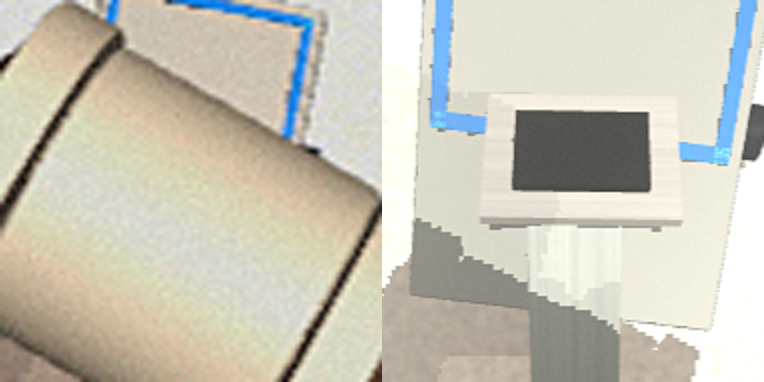

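The wrist half of the picture shows the holder tilting squarely on the blade: far edge at crop row 95, near edge at row 222. Checking for slip numerically.

```bash
python3 - <<'E'
from h import *
d=robot.get_image("wrist");s=robot.get_state();p=s["eef_pos"];print(p,s["ft_force"])
R=rot(s["tool_rot"])
now=back(d,(320.5,47.5),.0484)
d0=dict(d);c=-d["R"].T@d["t"]+np.array([.4957,-.1816,.1344])-p;d0["t"]=-d["R"]@c
old=back(d0,(320.5,29),.0525);on=back(d0,(320,115),.0525)
print(now,old,on,"pivot moved",R.T@(now-old))
nr=[(R.T@(back(d,(220+199.5/2,111),z)-p)).round(4) for z in(.07,.075,.08)];print(nr)
E
```

```text
[ 0.50359762 -0.181931    0.15613403] [ 0.84444565  0.02715401 -2.29442   ]
[ 0.6178 -0.1898  0.0484] [ 0.6158 -0.1894  0.0525] [ 0.5615 -0.1868  0.0525] pivot moved [0.00201584 0.00031108 0.00409995]
[array([0.0687, 0.0021, 0.0861]), array([0.0687, 0.0021, 0.0811]), array([0.0686, 0.002 , 0.0761])]
```

No slip: the far edge moved +2.0 mm against 2.7 mm expected. Continuing the arc.

Emit:
{"fn": "carry_out", "kwargs": {"moves": [[5,0.009,0,-0.013,0],[5,0.019,0,-0.025,0],[5,0.03,0,-0.036,0],[5,0.041,0,-0.047,0],[5,0.053,0,-0.057,0],[5,0.066,0,-0.066,0],[5,0.08,0,-0.074,0],[5,0.094,0,-0.081,0]]}}

```text
clock: 13.88
eef_pos: [0.5226, -0.1828, 0.1725]
tool_rot: [-3.142, -0.0, -0.044]
ft_force: [-0.3, -0.4, -1.4]
finger_gap: 0.2
gripper_force: 59.3
```

```bash
python3 - <<'E'
from h import *
d=robot.get_image("wrist");s=robot.get_state();p=s["eef_pos"];print(p,s["ft_force"])
R=rot(s["tool_rot"]);i=d["img"].astype(int).sum(2)
print("col320",[(r,int(i[r,320])) for r in range(0,130,3)])
q=np.array([.6163,-.1895]);u=R[:2,0]
for th in(50,65):
    t=np.radians(th)
    for s_ in(0,.016,.027,.038,.054): # along plate from pivot, top (black side) surface
        X=np.array([*(q-u*(s_*np.cos(t)-.004*np.sin(t))),.045+s_*np.sin(t)+.004*np.cos(t)]);print(th,s_,proj(d,X).round(1),end=" ")
    print()
print([proj(d,p+R@np.array([.075,y,.0854])).round(1).tolist() for y in(-.017,.017)])
E
```

```text
[ 0.52282845 -0.18282433  0.17260117] [-0.24231022  0.26646631 -1.52523555]
col320 [(0, 444), (3, 446), (6, 447), (9, 446), (12, 445), (15, 447), (18, 451), (21, 448), (24, 450), (27, 451), (30, 444), (33, 449), (36, 449), (39, 443), (42, 449), (45, 447), (48, 450), (51, 448), (54, 447), (57, 446), (60, 448), (63, 447), (66, 446), (69, 448), (72, 446), (75, 150), (78, 168), (81, 166), (84, 167), (87, 168), (90, 170), (93, 160), (96, 351), (99, 329), (102, 467), (105, 473), (108, 486), (111, 483), (114, 482), (117, 483), (120, 482), (123, 485), (126, 489), (129, 485)]
50 0 [319.9  75.5] 50 0.016 [320.   87.5] 50 0.027 [320.1  96.3] 50 0.038 [320.2 105.6] 50 0.054 [320.3 120.2] 
65 0 [319.9  74.9] 65 0.016 [320.   81.7] 65 0.027 [320.2  86.9] 65 0.038 [320.3  92.5] 65 0.054 [320.5 101.4] 
[[292.8, 101.1], [340.9, 101.1]]
```

Consistent with 65° and no slip. Pushing on past upright.

Emit:
{"fn": "carry_out", "kwargs": {"moves": [[5,0.0145,0,-0.006,0],[5,0.029,0,-0.012,0],[5,0.044,0,-0.016,0],[5,0.06,0,-0.019,0],[5,0.077,0,-0.021,0],[5,0.095,0,-0.022,0],[5,0.11,0,-0.022,0],[5,0.125,0,-0.022,0]]}}

```text
clock: 14.92
eef_pos: [0.5476, -0.1839, 0.1769]
tool_rot: [3.142, -0.0, -0.044]
ft_force: [0.5, -0.1, -0.6]
finger_gap: 0.205
gripper_force: 59.6
```

Emit:
{"fn": "carry_out", "kwargs": {"moves": [[5,0.01,0,0,0],[5,0.02,0,0.001,0],[5,0.03,0,0.003,0],[5,0.03,0,0.003,0],[5,0.03,0,0.003,0]]}}

```text
clock: 15.55
eef_pos: [0.5533, -0.1842, 0.1762]
tool_rot: [-3.142, -0.0, -0.045]
ft_force: [1.0, -0.5, -0.2]
finger_gap: 0.201
gripper_force: 59.7
```

```bash
python3 - <<'E'
from h import *
d=robot.get_image("wrist");s=robot.get_state();p=s["eef_pos"];print(p,s["ft_force"],s["clock"])
R=rot(s["tool_rot"]);im=d["img"].astype(int);i=im.sum(2)
print("col320",[(r,tuple(im[r,320].tolist())) for r in range(0,110,4)])
q=np.array([.6163,-.1895]);u=R[:2,0]
# expected if fallen: plate top from pivot+4 to +58
for k in(.0075,.0315,.0585):print(k,proj(d,[*(q+u*k),.0525]).round(1))
print([proj(d,p+R@np.array([.075,y,.0854])).round(1).tolist() for y in(-.017,.017)])
E
```

```text
[ 0.55330746 -0.18415317  0.17618542] [ 0.63805547 -0.68485464  0.87842043] 15.6
col320 [(0, (169, 174, 167)), (4, (171, 175, 175)), (8, (154, 152, 144)), (12, (141, 149, 149)), (16, (79, 122, 172)), (20, (74, 127, 183)), (24, (154, 152, 144)), (28, (154, 154, 145)), (32, (154, 153, 144)), (36, (151, 150, 141)), (40, (154, 152, 144)), (44, (151, 150, 140)), (48, (154, 153, 144)), (52, (154, 152, 143)), (56, (153, 151, 142)), (60, (155, 153, 143)), (64, (152, 151, 143)), (68, (152, 152, 140)), (72, (151, 151, 140)), (76, (152, 152, 141)), (80, (152, 152, 140)), (84, (145, 143, 135)), (88, (148, 144, 136)), (92, (168, 166, 157)), (96, (76, 74, 71)), (100, (114, 114, 105)), (104, (162, 163, 154)), (108, (160, 163, 153))]
0.0075 [319.8 109.1]
0.0315 [319.9  78.4]
0.0585 [319.9  41.8]
[[292.7, 101.6], [340.8, 101.6]]
```

```bash
python3 - <<'E'
from h import *
d=robot.get_image("wrist");s=robot.get_state();p=s["eef_pos"];print(p,s["ft_force"],s["clock"])
R=rot(s["tool_rot"]);i=d["img"].astype(int).sum(2)
for c in(240,265,275,285,320,350,360,375,395):print(c,[int(i[r,c]) for r in range(66,132,2)])
print("rows"); 
for r in(72,82,90,96,100,106):print(r,[int(i[r,c]) for c in range(240,410,5)])
q=np.array([.6163,-.1895]);u=R[:2,0]
for dx in(0,.006,.012):
  for th in(80,90,100):
    t=np.radians(th);e=np.array([np.cos(t),-np.sin(t)]) 
    f=lambda a,b:proj(d,[*(q+u*(dx-a*np.cos(t)+b*np.sin(t))),.045+a*np.sin(t)+b*np.cos(t)]).round(1)[1]
    print(dx,th,"top edge face side",f(.054,0),"back side",f(.054,.004),"base",f(0,.004))
E
```

```text
[ 0.55328968 -0.18417989  0.17619731] [0.42111109 0.49303726 0.94694051] 15.65
240 [499, 502, 498, 504, 507, 494, 489, 489, 493, 501, 503, 487, 497, 502, 501, 492, 490, 501, 499, 492, 484, 486, 498, 493, 485, 504, 506, 495, 503, 458, 470, 318, 325]
265 [431, 426, 432, 432, 433, 415, 414, 423, 419, 424, 418, 426, 413, 418, 417, 414, 422, 413, 420, 413, 415, 412, 411, 412, 409, 410, 409, 413, 432, 349, 346, 355, 257]
275 [420, 417, 421, 423, 416, 416, 416, 418, 415, 417, 414, 454, 457, 476, 223, 276, 271, 259, 258, 254, 244, 309, 405, 418, 416, 414, 411, 414, 414, 352, 343, 348, 359]
285 [418, 416, 412, 419, 419, 415, 418, 410, 415, 416, 419, 454, 465, 473, 227, 262, 267, 249, 242, 253, 258, 267, 261, 261, 265, 259, 386, 414, 409, 419, 350, 352, 350]
320 [449, 445, 446, 445, 446, 446, 445, 454, 414, 421, 419, 430, 493, 487, 406, 225, 274, 237, 485, 475, 475, 478, 479, 476, 476, 471, 475, 476, 473, 473, 475, 472, 470]
350 [450, 448, 448, 442, 446, 444, 441, 446, 445, 443, 446, 440, 497, 494, 531, 279, 283, 239, 512, 524, 258, 295, 294, 298, 285, 276, 255, 452, 448, 447, 440, 436, 442]
3
[... 1390 characters left out ...]
484, 489, 418, 347, 329, 415, 414, 244, 264, 258, 263, 458, 435, 479, 471, 458, 475, 465, 464, 463, 287, 270, 258, 273, 279, 275, 441, 447, 453, 378, 416, 419, 522, 509]
0 80 top edge face side 132.8 back side 127.1 base 113.5
0 90 top edge face side 119.0 back side 113.0 base 113.5
0 100 top edge face side 104.8 back side 98.9 base 113.6
0.006 80 top edge face side 124.0 back side 118.1 base 106.3
0.006 90 top edge face side 109.9 back side 103.8 base 106.2
0.006 100 top edge face side 95.6 back side 89.6 base 106.3
0.012 80 top edge face side 115.1 back side 109.1 base 98.9
0.012 90 top edge face side 100.8 back side 94.6 base 98.9
0.012 100 top edge face side 86.2 back side 80.1 base 99.0
```

The holder leans at about 107°, but the blade's underside is pressing on the pad ledge (about 3 N) and friction is holding it there. Raising the blade slightly should let it fall.

Emit:
{"fn": "carry_out", "kwargs": {"moves": [[5,0,0,-0.004,0],[5,0,0,-0.008,0],[5,0,0,-0.012,0],[5,0,0,-0.012,0],[5,0,0,-0.012,0],[5,0,0,-0.012,0]]}}

```text
clock: 16.4
eef_pos: [0.5533, -0.1841, 0.1785]
tool_rot: [-3.141, 0.0, -0.044]
ft_force: [-0.0, 0.3, -2.2]
finger_gap: 0.203
gripper_force: 59.3
```

```bash
python3 - <<'E'
from h import *
d=robot.get_image("wrist");s=robot.get_state();p=s["eef_pos"];print(p,s["ft_force"],s["clock"])
im=d["img"].astype(int);i=im.sum(2)
for c in(285,320,350):print(c,[int(i[r,c]) for r in range(20,132,3)])
R=rot(s["tool_rot"]);q=np.array([.6163,-.1895]);u=R[:2,0]
for k in(.0045,.0155,.0315,.0475,.0585):print(k,proj(d,[*(q+u*k),.0525]).round(1))
E
```

```text
[ 0.55328633 -0.18413722  0.17848003] [-0.18551164  0.44927071 -2.02656075] 16.45
285 [453, 440, 451, 451, 446, 447, 442, 437, 515, 514, 506, 509, 506, 506, 508, 508, 511, 512, 508, 511, 508, 512, 509, 515, 508, 504, 509, 513, 503, 506, 509, 408, 411, 409, 409, 364, 347, 355]
320 [383, 469, 447, 445, 443, 446, 442, 437, 516, 514, 514, 517, 513, 514, 514, 518, 530, 394, 403, 402, 406, 401, 398, 519, 510, 507, 518, 500, 476, 473, 471, 474, 470, 480, 467, 468, 474, 470]
350 [378, 374, 263, 450, 447, 440, 448, 441, 517, 511, 514, 514, 511, 516, 514, 519, 516, 488, 482, 455, 521, 515, 517, 513, 517, 514, 512, 517, 516, 518, 513, 283, 439, 435, 439, 444, 442, 439]
0.0045 [319.8 112.8]
0.0155 [319.8  99.1]
0.0315 [319.9  78.7]
0.0475 [319.9  57.5]
0.0585 [320.   42.5]
```

It fell flat: the plate spans rows 43–112 with an amber disc at rows 70–88. Its centre is (0.648, -0.191), in the middle of the frame. Taking the lifter back.

Emit:
{"fn": "carry_out", "kwargs": {"moves": [[5,0,0,-0.1,0],[5,0,0,-0.25,0],[5,0,0,-0.4,0],[5,0,-0.2,-0.4,0],[5,0.01,-0.4,-0.4,0],[5,0.01,-0.6,-0.4,0],[5,0.01,-0.8,-0.4,0],[5,0.01,-0.95,-0.4,0]]}}

```text
clock: 17.45
eef_pos: [0.5637, 0.0072, 0.2586]
tool_rot: [-3.141, -0.0, -0.044]
ft_force: [0.8, -0.9, -1.3]
finger_gap: 0.202
gripper_force: 59.4
```

Emit:
{"fn": "carry_out", "kwargs": {"moves": [[5,0,-0.2,0,0.05],[5,0,-0.4,0,0.1],[5,0.01,-0.6,0,0.16],[5,0.01,-0.76,0,0.218],[5,0.01,-0.81,0,0.218],[5,0.01,-0.81,0,0.218],[5,0.01,-0.81,0,0.218]]}}

```text
clock: 18.32
eef_pos: [0.5731, 0.1664, 0.2586]
tool_rot: [3.141, -0.0, -0.273]
ft_force: [-0.3, -0.6, -1.4]
finger_gap: 0.205
gripper_force: 59.5
```

```bash
python3 - <<'E'
from h import *
robot.get_image("wrist");robot.get_image("wrist");s=robot.get_state();print(s["eef_pos"],s["tool_rot"],s["clock"])
togo([.5730,.1682,.2],-.272)
E
```

```text
[0.57308876 0.16636577 0.25867292] [-3.14158841e+00 -1.22671050e-04 -2.73607210e-01] 18.425
scaled shift [-0.0029 -0.0087  0.2934] turn -0.002
```

Emit:
{"fn": "carry_out", "kwargs": {"moves": [[5,-0.003,-0.009,0.1,-0.002],[5,-0.003,-0.009,0.2,-0.002],[5,-0.003,-0.009,0.293,-0.002],[5,-0.003,-0.009,0.293,-0.002],[5,-0.003,-0.009,0.293,-0.002]]}}

```text
clock: 19.05
eef_pos: [0.5732, 0.1691, 0.2008]
tool_rot: [-3.141, -0.001, -0.271]
ft_force: [0.2, 0.7, -1.4]
finger_gap: 0.205
gripper_force: 59.3
```

Emit:
{"fn": "carry_out", "kwargs": {"moves": [[5,0,0,0.08,0],[5,0,0,0.16,0],[5,0,0,0.24,0],[5,0,0,0.32,0],[5,0,0,0.37,0],[5,0,0,0.4,0],[5,0,0,0.4,0],[5,0,0,0.4,0]]}}

```text
clock: 20.05
eef_pos: [0.5731, 0.1693, 0.1205]
tool_rot: [-3.141, -0.001, -0.271]
ft_force: [0.8, -0.6, -1.9]
finger_gap: 0.205
gripper_force: 59.4
```

Emit:
{"fn": "carry_out", "kwargs": {"moves": [[5,0,0.005,0.008,0],[5,0,0.005,0.014,0],[5,0,0.005,0.019,0],[5,0,0.005,0.019,0],[5,0,0.005,0.019,0]]}}

```text
clock: 20.68
eef_pos: [0.5727, 0.1683, 0.1164]
tool_rot: [-3.141, -0.0, -0.271]
ft_force: [-3.2, -1.4, 3.4]
finger_gap: 0.198
gripper_force: 59.9
```

Seated at the original pose with the same force as before. Releasing and withdrawing.

Emit:
{"fn": "carry_out", "kwargs": {"moves": [[40,0,0,0,0],[60,0,0,0,0],[85,0,0,0,0],[85,0,0,0,0],[85,0,0,-0.1,0],[85,0,0,-0.3,0],[85,0,0,-0.5,0],[85,0,0,-0.7,0]]}}

```text
clock: 21.68
eef_pos: [0.5725, 0.1682, 0.2575]
tool_rot: [-3.141, -0.0, -0.271]
ft_force: [0.6, -0.0, 0.0]
finger_gap: 0.994
gripper_force: 0.0
```

Emit:
{"fn": "carry_out", "kwargs": {"moves": [[85,-0.15,0,-0.1,0],[85,-0.3,0,-0.1,0],[85,-0.45,0,-0.1,0],[85,-0.6,0,-0.1,0],[85,-0.6,0,-0.1,0],[85,-0.6,0,-0.1,0]]}}

```text
clock: 22.42
eef_pos: [0.4573, 0.2003, 0.2763]
tool_rot: [-3.141, -0.0, -0.271]
ft_force: [0.3, 0.5, 0.5]
finger_gap: 0.997
gripper_force: 0.0
```

```bash
python3 - <<'E'
from h import *
s=robot.get_state();print(s["eef_pos"],s["clock"],s["finger_gap"],s["qd"].round(3))
d=robot.get_image("top");i=bright(d["img"])[:,:,::-1]
a=cv2.resize(i[115:200,145:230],None,fx=4.5,fy=4.5,interpolation=cv2.INTER_CUBIC)
b=cv2.resize(i[105:190,288:373],None,fx=4.5,fy=4.5,interpolation=cv2.INTER_CUBIC)
cv2.imwrite("pics/f1.png",np.hstack([a,b]))
E
```

```text
[0.45733358 0.20029645 0.27631201] 22.425 0.9966686549615922 [-0.009  0.015 -0.006 -0.001  0.001  0.   ]
```

View pics/f1.png

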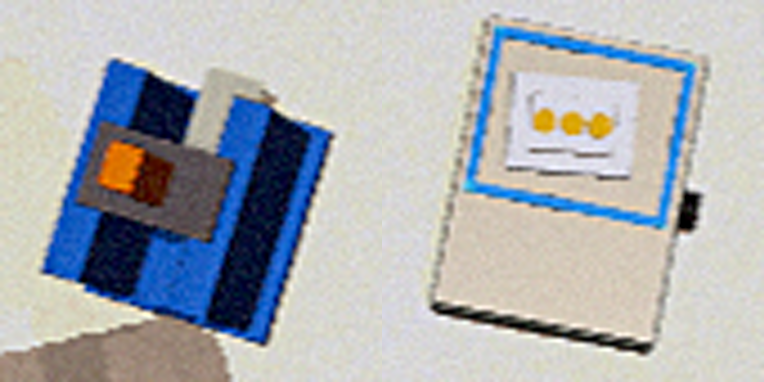

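The lifter hangs as it did before, with the handle at (122,165). The holder lies face up inside the frame at (572,122), with its three amber discs showing. Handing in.

```bash
python3 -c "
from station import robot
print(robot.hand_in())"
```

```text
the job is handed in; nothing more can be done
None
```

The holder lies face up and flat inside the taped frame, the lifter hangs in its rack as before with the gripper clear, and the job was handed in after about 22 s; the highest push I read was about 3 N, though force was only sampled between moves.

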